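# Load the printer board into the spring board holder

## Task

Put the label printer's control board into the spring board holder for checking: with the board tilted, slide one short edge under the lip of one sprung jaw and push that jaw back, lower the other short edge inside the opposite lip, and let the springs draw the board to the middle. It must end up level and square across the holder, about the middle of the jaws' width, held in the grooves under both lips, and let go. Treat the board gently: do not drive a jaw hard against its stop or press the board down hard, and leave the things round about where they are.

Things in the scene. Friction and masses are not known exactly. Their poses are not given: they have to be found in the camera images.
- board: Dark green circuit board, 90 mm (its x) by 150 mm (its y) by 4 mm thick, about 0.18 kg, lying flat on the table. Origin: centre of the underside; z up. The same either way round. Apart from the heat sink its parts are at most 5 mm high, none within 25 mm of the heat sink's +y and -y faces. Forces over 25 N in all between board and holder harm it.
- heat_sink (a point): Middle of the finned aluminium heat sink in the middle of the board's upper face, 24 mm above the board's underside; axes as the board's. It is 40 mm along x, 26 mm along y and stands from 4 to 38 mm above the underside; fixed firmly to the board. Grip it by the flat faces that look to +y and -y.
- holder: Fixed foot plate of the holder, dark steel, 84 mm (x) by 190 (y) by 10. Origin: centre of underside, on the table; z up, y along the line of the jaws. On it an aluminium frame (50 x 280 mm) with two black jaws is clamped anywhere within 18 mm of the foot's middle along y. This offset is NOT in any measured pose: find it by touch or sight. Between the jaws the frame stays below 30 mm.
- ledge_level (a point): Point over the foot's middle at the height of the ledges' tops, 40 mm above the table; axes as holder. Each jaw (x -25 to +25 mm) has a groove 9 mm high (40 to 49 mm over the table), 6 mm deep, under a square lip 9 mm thick (top 58 mm), which does not cam open when pressed from above. The ledge reaches in 8 mm farther than the lip. Behind the groove: a block, top at 58 mm.
- jaw_side_minus (a point): Where the groove bottom of the jaw at -y would be at rest (71 mm from the middle, ledge height) were the frame in the foot's middle; fixed to the foot, so the true jaw is up to 18 mm from it along y, the same shift for both jaws. At rest the lip tip is 65 mm and the ledge's inner end 57 mm from the frame's middle. The jaw slides 19 mm outward (-y) to a hard stop.
- jaw_side_plus (a point): The same for the jaw at +y, which slides outward to +y. Spring of each jaw: 3 N to start it, then 0.6 N per mm (12 N at 15 mm, 14.4 N at the 19 mm stop). With the 150 mm board one jaw must be pushed back 14 mm or more for the other edge to pass inside the lip of the opposite jaw at rest; centred, the board holds each jaw back 4 mm.
- tape_roll: Brown tape roll lying flat, 120 mm across, 48 mm high, bystander beyond the work. Origin: centre of underside.
- pen: Marker pen, 135 mm long (y), 16 mm thick, lying beyond the work, bystander. Origin: centre of underside.
- carton: Small brown carton, 68 x 120 x 51 mm, bystander beyond the work. Origin: centre of underside.

How it is judged (in metres and radians):
At the end, for the whole second after the job is handed in: The board lies at rest, right side up, level within 0.034 rad, underside 37 to 45 mm above the table (so in both grooves, under the lips), middle within 15 mm (x) and 24 mm (y) of the foot's middle, length along the holder's within 0.1 rad, let go (z of board in the frame of holder between 0.037 and 0.045 m and y of board in the frame of holder between -0.024 and 0.024 m and x of board in the frame of holder between -0.015 and 0.015 m and angle between the y axis of board and the y axis of holder, either way round below 0.1 rad and angle between board's own z axis and vertical below 0.034 rad and linear speed of board below 0.01 m/s and angular speed of board below 0.1 rad/s); the robot touches nothing.
It fails at once if more than 25 N between the board and the holder (contact force between board and holder above 25 N).
It fails at once if tape roll moved more than 25 mm (distance of tape_roll from where it was at the start of the episode above 0.025 m).
It fails at once if marker pen moved more than 25 mm (distance of pen from where it was at the start of the episode above 0.025 m).
It fails at once if carton moved more than 25 mm (distance of carton from where it was at the start of the episode above 0.025 m).
It also fails if it takes over 45 s, if anything falls off the work surface, if the arm or the gripper's body presses on something with over 40 N, if the wrist force passes 120 N, or if a joint passes its speed limit or range.

## Robot

A 6-joint arm with a two-finger parallel gripper is mounted at the origin on a cart in front of the work surface, level with it; the furniture and walls round the work are solid. World frame = base frame: x ahead of the robot, y to its left, z up, the work surface at z = 0. Lengths are in mm, angles in rad, forces in N, time in s.
With the tool pointing down it reaches from about 350 to 875 mm from the base axis. Payload 4.2 kg.
Tool frame: the origin (TCP) lies at the very end of the fingers, on their centre line; the grasp point (between the pads) lies 19 mm behind it; z points along the fingers, y is the line along which they close (so a half turn about z gives the same grasp; the last joint's range is limited). The gripper opens to 85 mm and grips with 20 to 120 N. Pads are 22 mm wide; open, the fingers measure 114 mm over their backs; the gripper's body (76 mm by 85 mm) begins 54 mm behind the grasp point. The pads swing forward as they close: fully open they stand 13 mm farther back than shut.
Start: joints at [0.259, 0.385, 0.008, 0, -1.194, -0.259], TCP at [624.979, 0.025, 206.412] pointing down, gripper open.
Joint ranges: [-3.14, 3.14], [-1.21, 2.06], [-1.07, 1.41], [-3.16, 2.05], [-2.99, -0.16], [-3.1, 3.1]. Speed limits (rad/s): [2.79, 2.79, 3.14, 3.14, 3.14, 3.14].

## Interface

Orientations are given as a unit quaternion [x, y, z, w].
In Python, from bench import arm, optics gives the robot as it stands. The module is installed in compiled form; this text tells all that it offers.
- The arm moves only by the tool step_arm, never from a script. Its argument "motion" is a list of rows, each an object with "dr": the turn, a rotation vector about the tool's x, y, z in units of 8 degrees (1.0 is 8 degrees), a list of three; "slide": the shift along the tool's x, y, z in mm, a list of three; "jaw": the finger opening in mm, from 0 to 85.4. A call has exactly 8 rows; each row is the pose to reach, as a shift and turn from the pose commanded when the call began, along the tool's axes at that moment; what a row does not reach only later rows make up. A row lasts 1/8 s, in which the tool goes at most 62.5 mm and 10.7 degrees, less where a joint would pass 70% of its speed; a pose out of reach is approached as far as the arm can. A call with a gripper value outside its range is refused whole. The fingers move at their own pace and stop on an object; the grip force is fixed at half the most. Time passes only in rows, so rows that repeat a pose let the fingers close, or fill a call up. It gives the time, the measured TCP pose, the force, the opening and the grip force at its end, in the units of the state.
- arm.read_state(): the state, without advancing time (a new reading comes with each control period).
- optics.get_image(name): name is "scene" or "side" or "wrist"; returns the picture (420x560x3 uint8, blue, green, red); there is no depth.
- optics.camera_info(name): a dict with "camera_matrix" (3x3 intrinsics, pixels), "view" (4x4, takes a point from world to camera coordinates); the wrist camera has in their place "T_tool_cam" (4x4, takes a point from camera to tool coordinates, whose origin is the TCP and whose axes are the flange's). Camera axes: x right, y up, looking along -z (the intrinsics and any distortion apply to the point x, -y, -z); pixel columns grow to the right and rows downward; lengths in mm; the calibration is good to about 2 mm. The wrist camera is an equidistant fisheye: a pixel r from the principal point sees the ray r / f radians off the axis. A picture is of the moment at which its call begins: read the wrist's pose just before it. camera_info takes no time and is no camera call.
- arm.job_done(): hands the job in; it is judged then, once.
The state is a dict: "clock": time; "joints": joint angles; "joint_vel": joint speeds; "joint_efforts": joint torques, N m; "position": TCP position; "ee_rot": TCP orientation; "contact_force": force on the tool from outside, world axes, zero at the start; "wrist_torque": the same for the moment, N m; "gripper_width": finger opening in mm; "grasp_force": force on a finger pad.
Only numpy, scipy, OpenCV 4.12 (cv2) and the standard library are available. Lean on these libraries where they do the work, as an engineer would, in place of code of your own. Each camera call takes 0.05 s, during which the arm holds its last target. There are 200 camera calls.

## Working session

There is one attempt and no reset: what is moved stays moved. The work goes in short steps, Python scripts to look and compute and a tool call to move; the robot and the scene stay as the last step left them, time stands still between calls to the robot, and variables do not carry over. Pictures are saved under pics/ and viewed, at most 10 in all, crops included, and the job is handed in when it is done.

Besides the shell and the picture viewer there is one more tool, called after "Call:" by a JSON object that holds its "method" and its "body", one argument or row to a line. step_arm: Moves the arm, as the interface text tells. Its arguments: {"type":"object","properties":{"motion":{"type":"array","items":{"type":"object","properties":{"dr":{"type":"array","items":{"type":"number"}},"slide":{"type":"array","items":{"type":"number"}},"jaw":{"type":"number"}}}}},"required":["motion"]}

```bash
mkdir -p pics; ls; python3 - <<'E'
from bench import arm, optics
import cv2, numpy as np
np.set_printoptions(precision=4,suppress=True)
s=arm.read_state(); print(s)
for n in ["scene","side","wrist"]:
    im=optics.get_image(n); cv2.imwrite(f"pics/{n}0.png",im)
    print(n,optics.camera_info(n))
a=[cv2.imread(f"pics/{n}0.png") for n in ["scene","side"]]
E
```

```text
pics
{'clock': 0.0, 'joints': array([ 0.2586,  0.3856,  0.0066, -0.0005, -1.194 , -0.2586]), 'joint_vel': array([ 0.0002, -0.0005,  0.0002, -0.0006,  0.0006, -0.0007]), 'joint_efforts': array([ -0.001 , -39.2286,  18.84  ,   4.1862,  -0.0047,   0.    ]), 'position': array([624.3543,   0.0198, 205.3077]), 'ee_rot': array([-0.7071,  0.7072,  0.0007, -0.0008]), 'contact_force': array([-0.3286, -0.3294, -0.4264]), 'wrist_torque': array([0.0237, 0.0279, 0.0759]), 'grasp_force': 0.0, 'gripper_width': 85.57108375765505}
scene {'camera_matrix': array([[471.0215,   0.    , 280.1017],
       [  0.    , 471.0215, 220.3233],
       [  0.    ,   0.    ,   1.    ]]), 'view': array([[  -0.7572,   -0.653 ,    0.0174,  608.4274],
       [   0.4801,   -0.5383,    0.6926, -196.2032],
       [  -0.443 ,    0.5328,    0.7211, -885.3762],
       [   0.    ,    0.    ,    0.    ,    1.    ]])}
side {'camera_matrix': array([[544.1368,   0.    , 277.4082],
       [  0.    , 544.1368, 213.8699],
       [  0.    ,   0.    ,   1.    ]]), 'view': array([[   -0.2475,     0.9688,    -0.0126,   -86.1718],
       [   -0.8391,    -0.2079,     0.5027,   522.1061],
       [    0.4844,     0.135 ,     0.8644, -1605.2103],
       [    0.    ,     0.    ,     0.    ,     1.    ]])}
wrist {'camera_matrix': array([[325.1923,   0.    , 282.4579],
       [  0.    , 325.1923, 212.2855],
       [  0.    ,   0.    ,   1.    ]]), 'T_tool_cam': array([[  -0.0006,    0.9515,    0.3076,   77.7214],
       [   1.    ,    0.0002,    0.0013,   -0.2973],
       [   0.0012,    0.3076,   -0.9515, -168.6196],
       [   0.    ,    0.    ,    0.    ,    1.    ]])}
```

View pics/scene0.png

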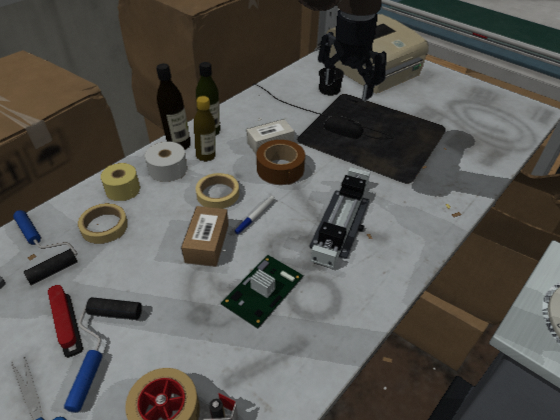

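View pics/side0.png

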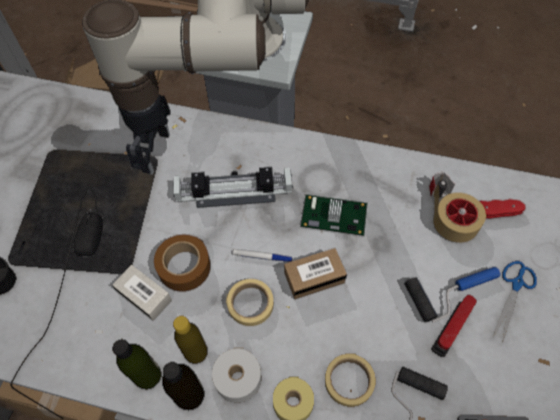

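View pics/wrist0.png

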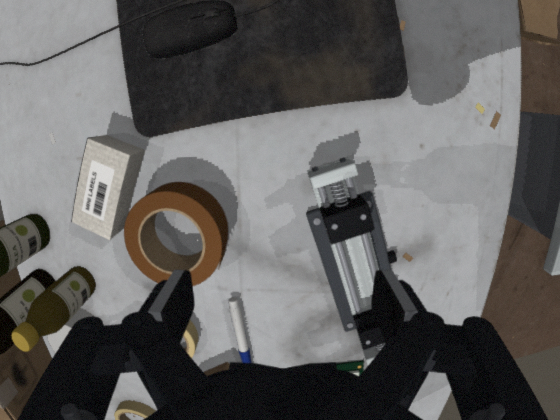

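The scene view shows the board at about (262,290) with its heat sink, and the holder from (325,255) to (355,180). In the side view the board is at (335,214) and the holder jaws at (200,183) and (265,180). The wrist view shows the holder on the right, with the fingers partly covering it.

```bash
cat > h.py <<'E'
import numpy as np, cv2
from bench import arm, optics
from scipy.spatial.transform import Rotation as R
np.set_printoptions(precision=3,suppress=True)
def ray(n,px,state=None):
    c=optics.camera_info(n);K=c["camera_matrix"]
    u=(px[0]-K[0,2])/K[0,0];v=(px[1]-K[1,2])/K[1,1]
    if n=="wrist":
        r=np.hypot(u,v);s=np.sinc(r/np.pi) and np.sin(r)/max(r,1e-9)
        d=np.array([u*s,-v*s,-np.cos(r)])
        T=np.eye(4);T[:3,:3]=R.from_quat(state["ee_rot"]).as_matrix();T[:3,3]=state["position"]
        M=T@c["T_tool_cam"]
    else:
        d=np.array([u,-v,-1.]);M=np.linalg.inv(c["view"])
    d=M[:3,:3]@d
    return M[:3,3],d/np.linalg.norm(d)
def onz(n,px,z,state=None):
    o,d=ray(n,px,state);return o+d*(z-o[2])/d[2]
def tri(rays):
    A=0;b=0
    for o,d in rays:
        P=np.eye(3)-np.outer(d,d);A=A+P;b=b+P@o
    p=np.linalg.solve(A,b)
    return p,[np.linalg.norm((np.eye(3)-np.outer(d,d))@(p-o)) for o,d in rays]
def boardmask(im):
    h=cv2.cvtColor(im,cv2.COLOR_BGR2HSV)
    return cv2.inRange(h,(50,90,15),(85,255,160))
E
python3 - <<'E'
from h import *
for n,box in [("scene",(210,245,315,335)),("side",(290,185,380,245))]:
    im=cv2.imread(f"pics/{n}0.png");m=np.zeros(im.shape[:2],np.uint8)
    x0,y0,x1,y1=box;m[y0:y1,x0:x1]=boardmask(im)[y0:y1,x0:x1]
    c=cv2.convexHull(np.vstack(cv2.findContours(m,0,2)[0]))
    r=cv2.minAreaRect(c);q=cv2.approxPolyN(c,4)[0] if hasattr(cv2,'approxPolyN') else cv2.boxPoints(r)
    print(n,r,q.tolist());print(np.array([onz(n,p,4) for p in q]))
for n,p in [("side",(200,183)),("side",(265,180)),("scene",(350,186)),("scene",(330,236))]: print(onz(n,p,58))
E
```

```text
scene ((261.6283264160156, 289.4248046875), (43.273162841796875, 73.94065856933594), 41.18592834472656) [[303, 275], [257, 327], [220, 303], [268, 255]]
[[495.218 286.993   4.   ]
 [483.746 435.875   4.   ]
 [572.123 444.186   4.   ]
 [582.704 294.895   4.   ]]
side ((333.97998046875, 214.63998413085938), (62.08397674560547, 30.688434600830078), 8.130102157592773) [[363, 234], [301, 225], [306, 195], [366, 204]]
[[571.31  440.455   4.   ]
 [582.704 295.155   4.   ]
 [498.655 288.076   4.   ]
 [489.001 433.485   4.   ]]
[559.432  44.979  58.   ]
[514.695 191.084  58.   ]
[548.923  56.713  58.   ]
[492.393 208.104  58.   ]
```

Call:
{"method": "step_arm", "body": {
  "motion": [
    {"dr": [0,0,1.3],"slide": [-25,2,6],"jaw": 85},
    {"dr": [0,0,2.6],"slide": [-50,4,12],"jaw": 85},
    {"dr": [0,0,3.9],"slide": [-75,6,18],"jaw": 85},
    {"dr": [0,0,5.2],"slide": [-100,8,24],"jaw": 85},
    {"dr": [0,0,6.5],"slide": [-125,10,30],"jaw": 85},
    {"dr": [0,0,7.8],"slide": [-150,12,36],"jaw": 85},
    {"dr": [0,0,9.1],"slide": [-175,14,42],"jaw": 85},
    {"dr": [0,0,10.4],"slide": [-200,16,46],"jaw": 85}
  ]
}}

```text
clock: 1.15
position: [608.5, 200.7, 159.6]
ee_rot: [-0.056, 0.998, -0.0, -0.001]
contact_force: [0.2, -0.7, -0.1]
gripper_width: 85.1
grasp_force: 0.0
```

Call:
{"method": "step_arm", "body": {
  "motion": [
    {"dr": [0,0,0.3],"slide": [0,0,0],"jaw": 85},
    {"dr": [0,0,0.3],"slide": [0,0,0],"jaw": 85},
    {"dr": [0,0,0.3],"slide": [0,0,0],"jaw": 85},
    {"dr": [0,0,0.3],"slide": [0,0,0],"jaw": 85},
    {"dr": [0,0,0.3],"slide": [0,0,0],"jaw": 85},
    {"dr": [0,0,0.3],"slide": [0,0,0],"jaw": 85},
    {"dr": [0,0,0.3],"slide": [0,0,0],"jaw": 85},
    {"dr": [0,0,0.3],"slide": [0,0,0],"jaw": 85}
  ]
}}

```text
clock: 2.15
position: [609.0, 200.0, 160.4]
ee_rot: [-0.038, 0.999, 0.0, 0.0]
contact_force: [0.3, 0.8, 0.2]
gripper_width: 85.0
grasp_force: 0.0
```

```bash
cat > snap.py <<'E'
import sys,pickle
from h import *
n,tag=sys.argv[1:3]
s=arm.read_state();im=optics.get_image(n);cv2.imwrite(f"pics/{n}{tag}.png",im)
pickle.dump(s,open(f"pics/{n}{tag}.pkl","wb"));print(s["clock"],s["position"],s["ee_rot"],s["contact_force"])
E
python3 snap.py wrist 1
```

```text
2.15 [608.984 199.998 160.435] [-0.038  0.999  0.     0.   ] [0.285 0.807 0.218]
```

Call:
{"method": "step_arm", "body": {
  "motion": [
    {"dr": [0,0,0],"slide": [0,30,0],"jaw": 85},
    {"dr": [0,0,0],"slide": [0,60,0],"jaw": 85},
    {"dr": [0,0,0],"slide": [0,90,0],"jaw": 85},
    {"dr": [0,0,0],"slide": [0,120,0],"jaw": 85},
    {"dr": [0,0,0],"slide": [0,120,0],"jaw": 85},
    {"dr": [0,0,0],"slide": [0,120,0],"jaw": 85},
    {"dr": [0,0,0],"slide": [0,120,0],"jaw": 85},
    {"dr": [0,0,0],"slide": [0,120,0],"jaw": 85}
  ]
}}

```text
clock: 3.2
position: [600.0, 319.0, 160.6]
ee_rot: [-0.038, 0.999, 0.0, 0.0]
contact_force: [-1.1, 0.1, 1.0]
gripper_width: 84.5
grasp_force: 0.0
```

```bash
python3 snap.py wrist 2; python3 -c "
import cv2,numpy as np
a=cv2.imread('pics/wrist1.png');b=cv2.imread('pics/wrist2.png')
cv2.imwrite('pics/c1.png',np.vstack([a[20:320],b[20:320]]))"
```

```text
3.2 [599.982 318.973 160.628] [-0.038  0.999  0.     0.   ] [-1.087  0.062  0.978]
```

View pics/c1.png

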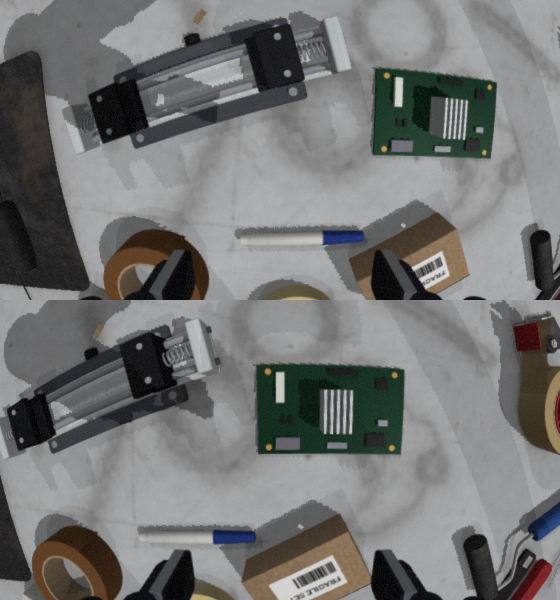

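The stacked wrist views (offset 20 rows) show the holder at upper left with its two black jaws, around (120,110)+(275,57) in view 1 and (30,420)+(150,367) in view 2. The board is fully visible in both.

```bash
python3 - <<'E'
from h import *
import pickle
Q=[];S=[]
for k,box in [(1,(360,75,510,190)),(2,(245,75,420,190))]:
    im=cv2.imread(f"pics/wrist{k}.png");s=pickle.load(open(f"pics/wrist{k}.pkl","rb"));m=np.zeros(im.shape[:2],np.uint8)
    x0,y0,x1,y1=box;m[y0:y1,x0:x1]=boardmask(im)[y0:y1,x0:x1]
    m=cv2.morphologyEx(m,cv2.MORPH_OPEN,np.ones((2,2)))
    c=cv2.convexHull(np.vstack(cv2.findContours(m,0,2)[0]))
    q=cv2.approxPolyN(c,4)[0].astype(float)
    q=q[np.argsort(np.arctan2(*(q-q.mean(0)).T[::-1]))];Q.append(q);S.append(s);print(q.tolist())
    P=np.array([onz("wrist",p,4,s) for p in q]);print(P,P.mean(0))
P=[]
for a,b in zip(*Q):
    p,e=tri([ray("wrist",a,S[0]),ray("wrist",b,S[1])]);P.append(p);print("tri",p,e)
print(np.mean(P,0))
a=cv2.imread('pics/wrist1.png');b=cv2.imread('pics/wrist2.png')
cv2.imwrite('pics/c2.png',cv2.resize(a[30:170,80:310],None,fx=3.4,fy=3.4,interpolation=cv2.INTER_CUBIC))
cv2.imwrite('pics/c3.png',cv2.resize(b[50:170,0:220],None,fx=3.6,fy=3.6,interpolation=cv2.INTER_CUBIC))
E
```

```text
[[377.0, 88.0], [497.0, 102.0], [492.0, 178.0], [375.0, 174.0]]
[[497.649 287.899   4.   ]
 [484.96  437.772   4.   ]
 [574.408 447.354   4.   ]
 [586.538 296.308   4.   ]] [535.889 367.333   4.   ]
[[257.0, 83.0], [405.0, 89.0], [400.0, 173.0], [259.0, 173.0]]
[[496.019 287.23    4.   ]
 [484.941 437.418   4.   ]
 [573.774 443.29    4.   ]
 [586.718 295.127   4.   ]] [535.363 365.766   4.   ]
tri [496.977 287.416   5.58 ] [np.float64(0.8315882445639325), np.float64(0.8315882445638803)]
tri [485.073 437.054   4.96 ] [np.float64(0.02274762599604621), np.float64(0.022747625995952227)]
tri [572.582 439.245  14.315] [np.float64(0.4465208330909287), np.float64(0.4465208330909565)]
tri [586.033 295.308   7.217] [np.float64(0.0435328570956207), np.float64(0.04353285709579248)]
[535.166 364.756   8.018]
```

View pics/c2.png

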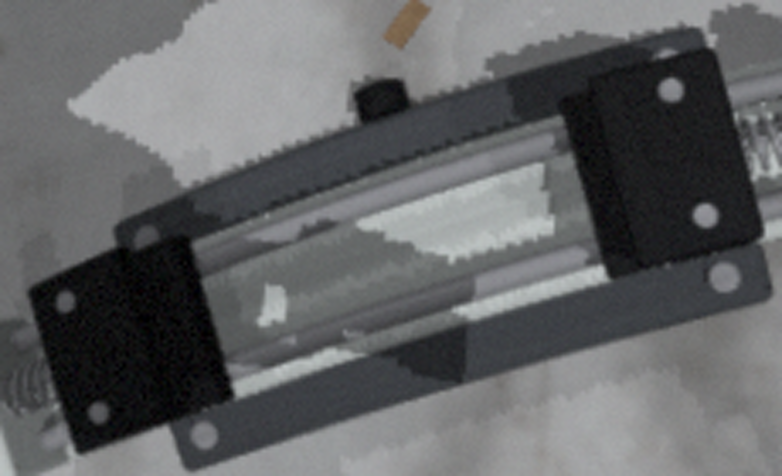

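View pics/c3.png

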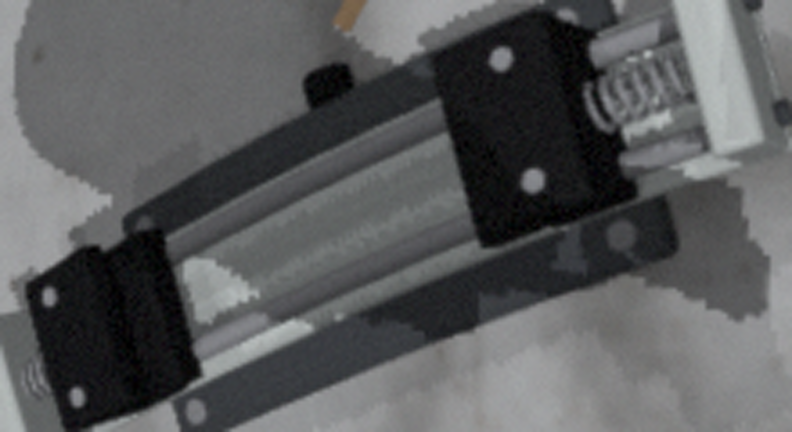

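The crops show the jaw-top screws (c2: (66,301),(98,412),(671,90),(706,214)) and foot screws (147,235),(204,434),(724,276). The jaw lip and ledge edges are visible too, and I triangulate the screws from both crops.

```bash
python3 - <<'E'
from h import *
import pickle
s1,s2=[pickle.load(open(f"pics/wrist{k}.pkl","rb")) for k in (1,2)]
f1=lambda p:((p[0]+.5)/3.4-.5+80,(p[1]+.5)/3.4-.5+30)
f2=lambda p:((p[0]+.5)/3.6-.5,(p[1]+.5)/3.6-.5+50)
L={"m1":((66,301),(50,296)),"m2":((98,412),(78,397)),"p1":((671,90),(501,59)),"p2":((706,214),(533,180)),
"f1":((147,235),(144,224)),"f2":((204,434),(195,411)),"f3":((724,276),(622,236)),
"ledge-p a":((560,98),None),"ledge-p b":((608,277),None),"lip-p a":((588,83),(436,60)),"lip-p b":((638,272),(485,245)),
"lip-m a":(None,(105,245)),"lip-m b":(None,(138,408)),"ledge-m a":((187,240),(163,230)),"ledge-m b":((232,398),(199,376))}
X={}
for k,(a,b) in L.items():
    z=10 if k[0]=="f" else 40 if k.startswith("ledge") else 58
    out=[]
    if a: out.append(onz("wrist",f1(a),z,s1)[:2])
    if b: out.append(onz("wrist",f2(b),z,s2)[:2])
    X[k]=np.mean(out,0)
    t=tri([ray("wrist",f1(a),s1),ray("wrist",f2(b),s2)]) if a and b else ""
    print(k,*out,t)
m=(X["m1"]+X["m2"])/2;p=(X["p1"]+X["p2"])/2;c=(m+p)/2;d=(p-m);w=np.linalg.norm(d);d/=w
e=np.array([d[1],-d[0]])
print("frame mid",c,"yaw",np.degrees(np.arctan2(-d[0],d[1])),w)
v=X["m1"]-X["m2"]+X["p1"]-X["p2"];print("yaw from pairs",np.degrees(np.arctan2(-v[1],-v[0])))
print("foot mid",(X["f1"]+X["f3"])/2 if 0 else (X["f2"]+X["f3"])/2,(X["f1"]+X["f2"])/2)
for k in X: print(k,"along",(X[k]-c)@d,"across",(X[k]-c)@e)
E
```

```text
m1 [540.768  27.387] [540.793  27.025] (array([540.737,  27.894,  58.823]), [np.float64(0.0013122222531244787), np.float64(0.0013122222529957132)])
m2 [571.221  37.596] [571.598  37.488] (array([571.368,  37.74 ,  58.243]), [np.float64(0.18270235004886184), np.float64(0.18270235004888488)])
p1 [485.598 187.157] [485.714 186.342] (array([485.936, 187.212,  59.86 ]), [np.float64(0.026618374472775763), np.float64(0.026618374472829873)])
p2 [515.687 197.865] [516.033 196.768] (array([515.959, 197.846,  60.528]), [np.float64(0.12985941816830024), np.float64(0.1298594181681312)])
f1 [522.462  27.719] [522.011  26.431] (array([522.28 ,  29.393,  13.252]), [np.float64(0.2699450845051486), np.float64(0.2699450845051928)])
f2 [584.587  48.57 ] [584.978  47.216] (array([584.127,  50.217,  13.587]), [np.float64(0.14117648958280302), np.float64(0.14117648958274648)])
f3 [530.417 204.898] [531.066 204.132] (array([530.712, 204.853,  12.168]), [np.float64(0.29251563754402116), np.float64(0.2925156375439053)])
ledge-p a [486.293 158.401] 
ledge-p b [532.876 174.165] 
lip-p a [485.003 167.137] [484.8
[... 918 characters left out ...]
9551835979851
p2 along 84.53510044733152 across 15.999551835979952
f1 along -78.40740100440031 across -33.72644977519963
f2 along -79.21944811999047 across 32.1884779168825
f3 along 86.4633088394844 across 32.41739486672914
ledge-p a along 57.44803530820048 across -24.681257755790224
ledge-p b along 57.0878968284813 across 24.495538953382912
lip-p a along 66.53268805633564 across -22.9649967358343
lip-p b along 66.21413848481436 across 26.181931327294752
lip-m a along -55.49711437638681 across -20.714480930096876
lip-m b along -60.74429513531702 across 28.058883993476105
ledge-m a along -49.058478656474904 across -20.97617927802386
ledge-m b along -50.24928609805321 across 25.317098648833053
```

Call:
{"method": "step_arm", "body": {
  "motion": [
    {"dr": [0,0,0],"slide": [20,17,20],"jaw": 85},
    {"dr": [0,0,0],"slide": [41,34,45],"jaw": 85},
    {"dr": [0,0,0],"slide": [61,51,70],"jaw": 85},
    {"dr": [0,0,0],"slide": [61,51,90],"jaw": 85},
    {"dr": [0,0,0],"slide": [61,51,105],"jaw": 85},
    {"dr": [0,0,0],"slide": [61,51,105],"jaw": 85},
    {"dr": [0,0,0],"slide": [61,51,105],"jaw": 85},
    {"dr": [0,0,0],"slide": [61,51,105],"jaw": 85}
  ]
}}

```text
clock: 4.25
position: [535.7, 366.1, 56.4]
ee_rot: [-0.038, 0.999, 0.001, 0.001]
contact_force: [0.1, -1.0, -0.3]
gripper_width: 84.8
grasp_force: 0.0
```

```bash
python3 snap.py wrist 3
```

```text
4.25 [535.747 366.102  56.444] [-0.038  0.999  0.001  0.001] [ 0.065 -1.025 -0.297]
```

View pics/wrist3.png

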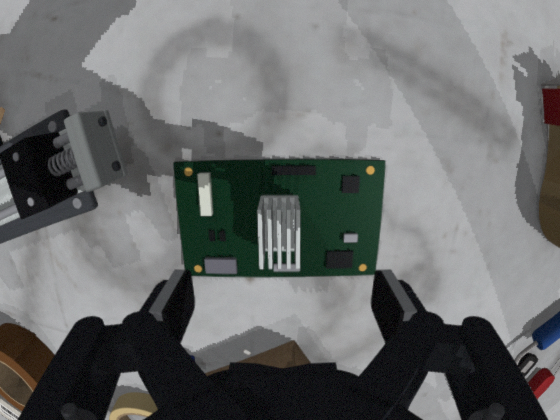

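The board is centred and aligned between the open fingers (corners near (176,160),(384,160),(378,275),(183,277)). A quick check of its centre comes first, before descending.

```bash
python3 - <<'E'
from h import *
import pickle
s=pickle.load(open("pics/wrist3.pkl","rb"))
P=np.array([onz("wrist",p,4,s) for p in [(175.5,160),(384.5,160),(378.5,275.5),(182.5,277)]]);print(P,P.mean(0))
H=np.array([onz("wrist",p,38,s) for p in [(259,197),(300,197),(300,271),(258,270)]]);print(H,H.mean(0))
E
```

```text
[[495.917 288.089   4.   ]
 [484.879 435.682   4.   ]
 [576.283 447.184   4.   ]
 [589.492 290.851   4.   ]] [536.643 365.452   4.   ]
[[509.56  351.028  38.   ]
 [507.729 375.42   38.   ]
 [557.256 380.135  38.   ]
 [558.589 352.853  38.   ]] [533.283 364.859  38.   ]
```

Call:
{"method": "step_arm", "body": {
  "motion": [
    {"dr": [0,0,0],"slide": [0,0,15],"jaw": 85},
    {"dr": [0,0,0],"slide": [0,0,30],"jaw": 85},
    {"dr": [0,0,0],"slide": [0,0,40],"jaw": 85},
    {"dr": [0,0,0],"slide": [0,0,46],"jaw": 85},
    {"dr": [0,0,0],"slide": [0,0,46],"jaw": 85},
    {"dr": [0,0,0],"slide": [0,0,46],"jaw": 70},
    {"dr": [0,0,0],"slide": [0,0,46],"jaw": 50},
    {"dr": [0,0,0],"slide": [0,0,46],"jaw": 40}
  ]
}}

```text
clock: 5.3
position: [535.2, 366.0, 9.8]
ee_rot: [-0.038, 0.999, 0.0, 0.0]
contact_force: [-0.7, 0.0, -0.6]
gripper_width: 40.0
grasp_force: 0.0
```

Call:
{"method": "step_arm", "body": {
  "motion": [
    {"dr": [0,0,0],"slide": [0,0,0],"jaw": 15},
    {"dr": [0,0,0],"slide": [0,0,0],"jaw": 15},
    {"dr": [0,0,0],"slide": [0,0,0],"jaw": 15},
    {"dr": [0,0,0],"slide": [0,0,0],"jaw": 15},
    {"dr": [0,0,0],"slide": [0,0,0],"jaw": 15},
    {"dr": [0,0,0],"slide": [0,0,-10],"jaw": 15},
    {"dr": [0,0,0],"slide": [0,0,-25],"jaw": 15},
    {"dr": [0,0,0],"slide": [0,0,-40],"jaw": 15}
  ]
}}

```text
clock: 6.3
position: [535.1, 366.0, 50.3]
ee_rot: [-0.038, 0.999, 0.0, 0.0]
contact_force: [0.2, 0.6, -1.9]
gripper_width: 23.2
grasp_force: 59.0
```

Call:
{"method": "step_arm", "body": {
  "motion": [
    {"dr": [0,0,0],"slide": [0,0,-35],"jaw": 15},
    {"dr": [0,0,-0.2],"slide": [2,-25,-70],"jaw": 15},
    {"dr": [0,0,-0.5],"slide": [6,-70,-70],"jaw": 15},
    {"dr": [0,0,-0.9],"slide": [10,-120,-70],"jaw": 15},
    {"dr": [0,0,-1.3],"slide": [15,-175,-70],"jaw": 15},
    {"dr": [0,0,-1.6],"slide": [19,-225,-70],"jaw": 15},
    {"dr": [0,0,-1.84],"slide": [23,-255,-70],"jaw": 15},
    {"dr": [0,0,-1.84],"slide": [23,-264,-70],"jaw": 15}
  ]
}}

```text
clock: 7.3
position: [532.2, 99.3, 120.4]
ee_rot: [-0.165, 0.986, 0.0, 0.001]
contact_force: [0.5, -0.3, -1.4]
gripper_width: 23.1
grasp_force: 59.2
```

Call:
{"method": "step_arm", "body": {
  "motion": [
    {"dr": [0.4,0,0],"slide": [0,0,0],"jaw": 15},
    {"dr": [0.8,0,0],"slide": [0,0,0],"jaw": 15},
    {"dr": [1.25,0,0],"slide": [0,0,0],"jaw": 15},
    {"dr": [1.25,0,0],"slide": [0,0,0],"jaw": 15},
    {"dr": [1.25,0,0],"slide": [0,0,0],"jaw": 15},
    {"dr": [1.25,0,0],"slide": [0,0,0],"jaw": 15},
    {"dr": [1.25,0,0],"slide": [0,0,0],"jaw": 15},
    {"dr": [1.25,0,0],"slide": [0,0,0],"jaw": 15}
  ]
}}

```text
clock: 8.3
position: [532.5, 100.7, 119.5]
ee_rot: [-0.165, 0.982, -0.086, 0.015]
contact_force: [-0.3, -0.1, -1.7]
gripper_width: 22.7
grasp_force: 59.3
```

```bash
cat > rel.py <<'E'
from h import *
import sys
c=np.array([528.4,112.2]);y=np.radians(19.05);d=np.array([-np.sin(y),np.cos(y),0]);e=np.array([np.cos(y),np.sin(y),0])
s=arm.read_state();p=s["position"]-np.r_[c,0];M=R.from_quat(s["ee_rot"]).as_matrix()
F=s["contact_force"]
print("clock",s["clock"],"along %.1f across %.1f z %.1f"%(p@d,p@e,p[2]),"F along/across/z",F@d,F@e,F[2])
print("tilt deg",np.degrees(np.arcsin(-M[2,1])),"roll",np.degrees(np.arcsin(M[2,0])),"yaw",np.degrees(np.arctan2(-M[1,0],-M[0,0])), "width",s["gripper_width"])
if len(sys.argv)>1:
    a,x,z=map(float,sys.argv[1:4]);D=(a-p@d)*d+(x-p@e)*e+np.array([0,0,z-p[2]]);print("slide to target",M.T@D)
E
python3 rel.py -12.2 0 90; python3 snap.py wrist 4;python3 snap.py side 4; python3 - <<'E'
import cv2,numpy as np
a=cv2.imread('pics/wrist4.png');b=cv2.imread('pics/side4.png')[110:250,120:330]
b=cv2.resize(b,(560,373))[:, :];a=a[60:280]
cv2.imwrite('pics/c4.png',np.vstack([a,b]))
E
```

```text
clock 8.3 along -12.2 across 0.1 z 119.5 F along/across/z -0.05740289650193542 -0.2882975173305881 -1.7302418839790354
tilt deg 9.987430669762636 roll -0.012058234359550508 yaw 19.08769201163817 width 22.680002387314406
slide to target [ 0.114  5.159 29.031]
8.3 [532.499 100.66  119.486] [-0.165  0.982 -0.086  0.015] [-0.254 -0.148 -1.73 ]
8.35 [532.425 100.685 119.438] [-0.165  0.982 -0.086  0.014] [-0.423  0.563 -2.347]
```

View pics/c4.png

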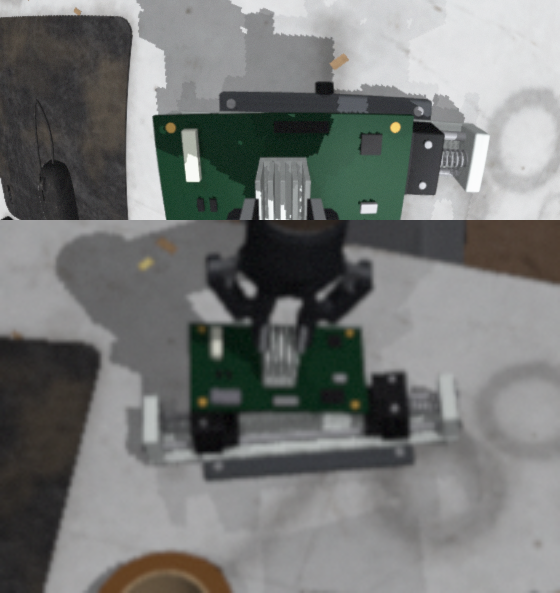

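The board is held tilted, with the +y edge (right) low, centred over the holder and just inside the +y jaw. The far edge clears the -y jaw. Next I lower it.

Call:
{"method": "step_arm", "body": {
  "motion": [
    {"dr": [0,0,0],"slide": [0,1.8,10],"jaw": 15},
    {"dr": [0,0,0],"slide": [0,3.9,22],"jaw": 15},
    {"dr": [0,0,0],"slide": [0,6,34],"jaw": 15},
    {"dr": [0,0,0],"slide": [0,7.8,44],"jaw": 15},
    {"dr": [0,0,0],"slide": [0,8.9,50],"jaw": 15},
    {"dr": [0,0,0],"slide": [0,9.6,54],"jaw": 15},
    {"dr": [0,0,0],"slide": [0,9.6,54],"jaw": 15},
    {"dr": [0,0,0],"slide": [0,9.6,54],"jaw": 15}
  ]
}}

```text
clock: 9.4
position: [532.6, 101.1, 64.9]
ee_rot: [-0.165, 0.982, -0.086, 0.015]
contact_force: [-0.2, -0.1, -2.9]
gripper_width: 22.8
grasp_force: 59.3
```

```bash
python3 rel.py -4.2 0 64.7
```

```text
clock 9.4 along -11.9 across 0.4 z 64.9 F along/across/z -0.04356686435640889 -0.267116599163763 -2.9042452780900327
tilt deg 9.99059094232647 roll -0.048414641405973964 yaw 19.124246016029815 width 22.811706600374663
slide to target [ 0.361  7.581 -1.114]
```

Call:
{"method": "step_arm", "body": {
  "motion": [
    {"dr": [0,0,0],"slide": [0,3,-0.5],"jaw": 15},
    {"dr": [0,0,0],"slide": [0,6,-1.05],"jaw": 15},
    {"dr": [0,0,0],"slide": [0,8,-1.4],"jaw": 15},
    {"dr": [0,0,0],"slide": [0,10,-1.75],"jaw": 15},
    {"dr": [0,0,0],"slide": [0,12,-2.1],"jaw": 15},
    {"dr": [0,0,0],"slide": [0,13.8,-2.4],"jaw": 15},
    {"dr": [0,0,0],"slide": [0,13.8,-2.4],"jaw": 15},
    {"dr": [0,0,0],"slide": [0,13.8,-2.4],"jaw": 15}
  ]
}}

```text
clock: 10.4
position: [527.8, 113.8, 64.7]
ee_rot: [-0.165, 0.982, -0.086, 0.014]
contact_force: [2.3, -3.8, 1.1]
gripper_width: 22.9
grasp_force: 59.6
```

```bash
python3 rel.py 14.6 0 64.7
```

```text
clock 10.4 along 1.7 across -0.1 z 64.7 F along/across/z -4.365450073047473 0.9601653780718067 1.136026108931963
tilt deg 10.02611639332546 roll 0.012665332747150983 yaw 19.10777664181658 width 22.86321031098409
slide to target [-0.07  12.712 -2.25 ]
```

Call:
{"method": "step_arm", "body": {
  "motion": [
    {"dr": [0,0,0],"slide": [0,0.8,-1.1],"jaw": 15},
    {"dr": [0,0,0],"slide": [0,2.8,-1.5],"jaw": 15},
    {"dr": [0,0,0],"slide": [0,5,-1.9],"jaw": 15},
    {"dr": [0,0,0],"slide": [0,7.5,-2.35],"jaw": 15},
    {"dr": [0,0,0],"slide": [0,9.8,-2.75],"jaw": 15},
    {"dr": [0,0,0],"slide": [0,11.6,-3.1],"jaw": 15},
    {"dr": [0,0,0],"slide": [0,11.6,-3.1],"jaw": 15},
    {"dr": [0,0,0],"slide": [0,11.6,-3.1],"jaw": 15}
  ]
}}

```text
clock: 11.4
position: [524.0, 123.7, 65.9]
ee_rot: [-0.165, 0.982, -0.087, 0.014]
contact_force: [4.8, -9.5, -0.1]
gripper_width: 23.1
grasp_force: 59.5
```

```bash
python3 rel.py 15 0 65.7
```

```text
clock 11.4 along 12.3 across -0.4 z 65.9 F along/across/z -10.574659270329018 1.4453245334399585 -0.09444370326826623
tilt deg 10.152499972791173 roll 0.0979036699439362 yaw 19.086625425558456 width 23.13960155495993
slide to target [-0.437  2.727 -0.246]
```

Call:
{"method": "step_arm", "body": {
  "motion": [
    {"dr": [0,0,0],"slide": [0,1,-0.2],"jaw": 15},
    {"dr": [0,0,0],"slide": [0,2,-0.4],"jaw": 15},
    {"dr": [0,0,0],"slide": [0,3,-0.55],"jaw": 15},
    {"dr": [0,0,0],"slide": [0,4.2,-0.75],"jaw": 15},
    {"dr": [0,0,0],"slide": [0,4.2,-0.75],"jaw": 15},
    {"dr": [0,0,0],"slide": [0,4.2,-0.75],"jaw": 15},
    {"dr": [0,0,0],"slide": [0,4.2,-0.75],"jaw": 15},
    {"dr": [0,0,0],"slide": [0,4.2,-0.75],"jaw": 15}
  ]
}}

```text
clock: 12.4
position: [522.7, 127.1, 66.1]
ee_rot: [-0.165, 0.982, -0.088, 0.014]
contact_force: [6.8, -11.8, 0.8]
gripper_width: 22.8
grasp_force: 59.6
```

```bash
python3 rel.py 14.1 0 52.3; python3 snap.py scene 5;python3 snap.py side 5; python3 - <<'E'
import cv2,numpy as np
a=cv2.imread('pics/scene5.png')[150:290,280:420];b=cv2.imread('pics/side5.png')[130:230,150:310]
f=lambda i,w:cv2.resize(i,(w,int(i.shape[0]*w/i.shape[1])),interpolation=cv2.INTER_CUBIC)
a=f(a,330);b=f(b,460);h=max(a.shape[0],b.shape[0])
p=lambda i:np.pad(i,((0,h-i.shape[0]),(0,0),(0,0)))
cv2.imwrite('pics/c5.png',np.hstack([p(a),p(b)]))
E
```

```text
clock 12.4 along 16.0 across -0.5 z 66.1 F along/across/z -13.370984841446417 2.54722551785397 0.8425523131996226
tilt deg 10.20394317014751 roll 0.12369229364011829 yaw 19.07689153318554 width 22.805386486213358
slide to target [-0.553  0.63  13.954]
12.4 [522.698 127.107  66.146] [-0.165  0.982 -0.088  0.014] [  6.772 -11.807   0.843]
12.45 [522.664 127.09   66.147] [-0.165  0.982 -0.088  0.014] [  5.709 -11.799   1.546]
```

View pics/c5.png

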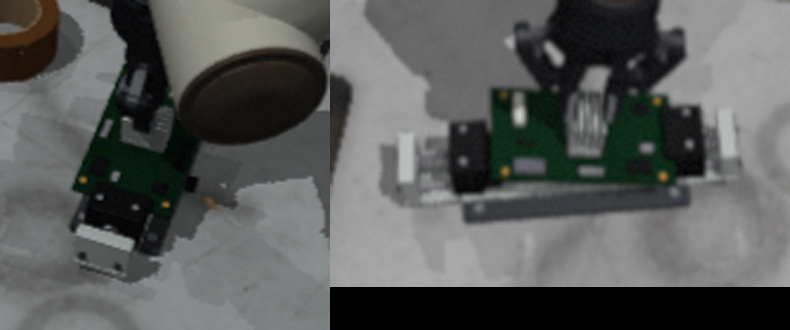

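The pushed-back +y jaw (right in the side crop) covers the board's edge, and the far edge is raised near the -y jaw. By the force reading the jaw is back about 17 mm. I lower halfway and check.

Call:
{"method": "step_arm", "body": {
  "motion": [
    {"dr": [-0.15,0,0],"slide": [0,0.05,1.7],"jaw": 15},
    {"dr": [-0.3,0,0],"slide": [0,0.1,3.4],"jaw": 15},
    {"dr": [-0.45,0,0],"slide": [0,0.15,5.1],"jaw": 15},
    {"dr": [-0.62,0,0],"slide": [0,0.2,7],"jaw": 15},
    {"dr": [-0.62,0,0],"slide": [0,0.2,7],"jaw": 15},
    {"dr": [-0.62,0,0],"slide": [0,0.2,7],"jaw": 15},
    {"dr": [-0.62,0,0],"slide": [0,0.2,7],"jaw": 15},
    {"dr": [-0.62,0,0],"slide": [0,0.2,7],"jaw": 15}
  ]
}}

```text
clock: 13.5
position: [523.3, 126.1, 59.3]
ee_rot: [-0.166, 0.985, -0.045, 0.007]
contact_force: [5.2, -11.6, 1.7]
gripper_width: 23.4
grasp_force: 59.9
```

```bash
python3 rel.py 14 0 52.3;python3 rel.py 14 0 52.3
```

```text
clock 13.5 along 14.8 across -0.3 z 59.3 F along/across/z -12.684974928862411 1.1689142012820157 1.7135548176969526
tilt deg 5.232386076443581 roll 0.07782931079608117 yaw 19.11677117389771 width 23.35590685686367
slide to target [-0.286 -0.2    7.051]
clock 13.5 along 14.8 across -0.3 z 59.3 F along/across/z -12.684974928862411 1.1689142012820157 1.7135548176969526
tilt deg 5.232386076443581 roll 0.07782931079608117 yaw 19.11677117389771 width 23.35590685686367
slide to target [-0.286 -0.2    7.051]
```

Call:
{"method": "step_arm", "body": {
  "motion": [
    {"dr": [-0.15,0,0],"slide": [0,-0.05,1.7],"jaw": 15},
    {"dr": [-0.3,0,0],"slide": [0,-0.1,3.4],"jaw": 15},
    {"dr": [-0.45,0,0],"slide": [0,-0.15,5.1],"jaw": 15},
    {"dr": [-0.64,0,0],"slide": [0,-0.2,7],"jaw": 15},
    {"dr": [-0.64,0,0],"slide": [0,-0.2,7],"jaw": 15},
    {"dr": [-0.64,0,0],"slide": [0,-0.2,7],"jaw": 15},
    {"dr": [-0.64,0,0],"slide": [0,-0.2,7],"jaw": 15},
    {"dr": [-0.64,0,0],"slide": [0,-0.2,7],"jaw": 15}
  ]
}}

```text
clock: 14.5
position: [523.8, 125.3, 52.3]
ee_rot: [-0.166, 0.986, -0.001, -0.0]
contact_force: [4.5, -12.4, 1.7]
gripper_width: 23.1
grasp_force: 60.1
```

```bash
python3 rel.py 1.4 0 51.8
```

```text
clock 14.5 along 13.9 across -0.1 z 52.3 F along/across/z -13.171578876099264 0.1839495684504168 1.6642063603432855
tilt deg 0.11671708612184092 roll 0.03628891300459165 yaw 19.148238297730398 width 23.052371896986024
slide to target [ -0.067 -12.476   0.498]
```

Call:
{"method": "step_arm", "body": {
  "motion": [
    {"dr": [0,0,0],"slide": [0,-2,0],"jaw": 15},
    {"dr": [0,0,0],"slide": [0,-4,0],"jaw": 15},
    {"dr": [0,0,0],"slide": [0,-6,0],"jaw": 15},
    {"dr": [0,0,0],"slide": [0,-8,0],"jaw": 15},
    {"dr": [0,0,0],"slide": [0,-10,0],"jaw": 15},
    {"dr": [0,0,0],"slide": [0,-11.5,0],"jaw": 15},
    {"dr": [0,0,0],"slide": [0,-13,0],"jaw": 15},
    {"dr": [0,0,0],"slide": [0,-13,0],"jaw": 15}
  ]
}}

```text
clock: 15.5
position: [527.3, 115.4, 51.8]
ee_rot: [-0.166, 0.986, 0.001, -0.0]
contact_force: [0.5, -2.9, 1.0]
gripper_width: 23.2
grasp_force: 60.0
```

```bash
python3 rel.py 1.4 0 51
```

```text
clock 15.5 along 3.3 across 0.0 z 51.8 F along/across/z -2.954439300124294 -0.44941090498253616 0.9865600803855106
tilt deg -0.07539603164625149 roll -0.007419201564620845 yaw 19.117496522892388 width 23.18651181456683
slide to target [ 0.029 -1.945  0.811]
```

Call:
{"method": "step_arm", "body": {
  "motion": [
    {"dr": [0,0,0],"slide": [0,-1.2,0.3],"jaw": 15},
    {"dr": [0,0,0],"slide": [0,-2.4,0.6],"jaw": 15},
    {"dr": [0,0,0],"slide": [0,-2.4,1],"jaw": 15},
    {"dr": [0,0,0],"slide": [0,-2.4,1.3],"jaw": 15},
    {"dr": [0,0,0],"slide": [0,-2.4,1.3],"jaw": 15},
    {"dr": [0,0,0],"slide": [0,-2.4,1.3],"jaw": 15},
    {"dr": [0,0,0],"slide": [0,-2.4,1.3],"jaw": 15},
    {"dr": [0,0,0],"slide": [0,-2.4,1.3],"jaw": 15}
  ]
}}

```text
clock: 16.5
position: [528.4, 113.4, 50.5]
ee_rot: [-0.166, 0.986, 0.001, 0.0]
contact_force: [1.2, -0.8, 2.9]
gripper_width: 22.9
grasp_force: 60.2
```

```bash
python3 rel.py 1.4 0 51
```

```text
clock 16.5 along 1.1 across 0.4 z 50.5 F along/across/z -1.0980029626101446 0.8516529056736704 2.871218478793172
tilt deg -0.08322244113465248 roll -0.04433500244920915 yaw 19.12488044428483 width 22.928210936709593
slide to target [ 0.393  0.288 -0.498]
```

Call:
{"method": "step_arm", "body": {
  "motion": [
    {"dr": [0,0,0],"slide": [0,0,0],"jaw": 24},
    {"dr": [0,0,0],"slide": [0,0,0],"jaw": 28},
    {"dr": [0,0,0],"slide": [0,0,0],"jaw": 35},
    {"dr": [0,0,0],"slide": [0,0,0],"jaw": 48},
    {"dr": [0,0,0],"slide": [0,0,0],"jaw": 55},
    {"dr": [0,0,0],"slide": [0,0,0],"jaw": 55},
    {"dr": [0,0,0],"slide": [0,0,0],"jaw": 55},
    {"dr": [0,0,0],"slide": [0,0,0],"jaw": 55}
  ]
}}

```text
clock: 17.5
position: [528.1, 113.2, 50.4]
ee_rot: [-0.166, 0.986, 0.001, -0.0]
contact_force: [0.3, 0.0, -0.2]
gripper_width: 54.7
grasp_force: 0.0
```

Call:
{"method": "step_arm", "body": {
  "motion": [
    {"dr": [0,0,0],"slide": [0,0,-8],"jaw": 55},
    {"dr": [0,0,0],"slide": [0,0,-20],"jaw": 55},
    {"dr": [0,0,0],"slide": [0,0,-40],"jaw": 55},
    {"dr": [0,0,0],"slide": [0,0,-65],"jaw": 55},
    {"dr": [0,0,0],"slide": [0,0,-90],"jaw": 55},
    {"dr": [0,0,0],"slide": [0,0,-110],"jaw": 55},
    {"dr": [0,0,0],"slide": [0,0,-110],"jaw": 55},
    {"dr": [0,0,0],"slide": [0,0,-110],"jaw": 55}
  ]
}}

```text
clock: 18.5
position: [527.6, 112.9, 160.0]
ee_rot: [-0.166, 0.986, 0.001, -0.001]
contact_force: [-0.9, 0.0, -0.7]
gripper_width: 55.3
grasp_force: 0.0
```

```bash
python3 snap.py wrist 6;python3 snap.py side 6; python3 - <<'E'
import cv2,numpy as np
a=cv2.imread('pics/wrist6.png')[60:300];b=cv2.imread('pics/side6.png')[140:230,150:310]
cv2.imwrite('pics/c6.png',np.vstack([a,cv2.resize(b,(560,315),interpolation=cv2.INTER_CUBIC)]))
E
```

```text
18.5 [527.575 112.92  159.957] [-0.166  0.986  0.001 -0.001] [-0.855  0.034 -0.656]
18.55 [527.426 112.785 159.532] [-0.166  0.986  0.001 -0.001] [-1.013  0.489  0.181]
```

View pics/c6.png

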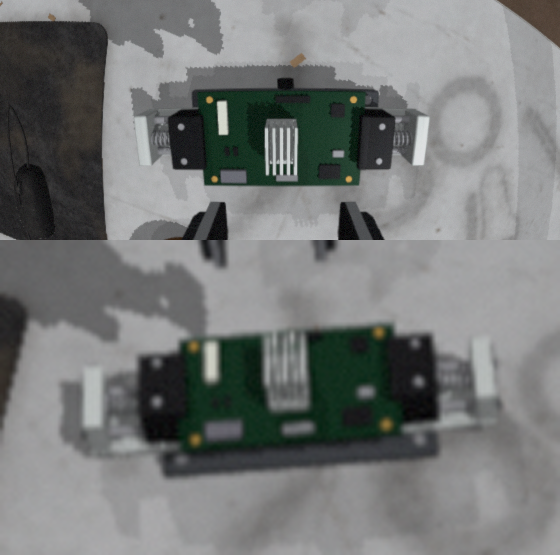

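The board sits level and square, its ends under both black jaw lips (wrist view x≈205 and 360), and the gripper is clear above it.

```bash
python3 -c "
from bench import arm
print(arm.job_done())"
```

```text
the job is handed in; nothing more can be done
None
```

The board is in the holder, level and square under both lips in the last pictures. It was let go with the gripper clear at about 18.5 s of the 45 s, and the job is handed in. The hand-in gave no verdict.

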